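# Clamp the petri dish on the shaker

## Robot

A 6-joint arm with a two-finger parallel gripper is mounted at the origin on a cart in front of the work surface, level with it; the furniture and walls round the work are solid. World frame = base frame: x ahead of the robot, y to its left, z up, the work surface at z = 0. Lengths are in m, angles in rad, forces in N, time in s.
With the tool pointing down it reaches from about 0.25 to 0.8 m from the base axis. Payload 8.5 kg.
Tool frame: the origin (TCP) lies between the finger pads; the fingertips stand tips_ahead ahead of it and the grasp point (between the pads) is the TCP (tips_ahead is the distance from the TCP to the fingertips, in m); z points along the fingers, y is the line along which they close (so a half turn about z gives the same grasp; the last joint's range is limited). The gripper opens to 85 mm and grips with 20 to 120 N. Pads are 22 mm wide; open, the fingers measure 114 mm over their backs; the gripper's body (76 mm by 85 mm) begins 54 mm behind the grasp point. The pads swing forward as they close: fully open they stand 13 mm farther back than shut.
Start: joints at [1.21, 0.238, -0.013, 1.319, 0, 1.571], TCP at [0.185, 0.491, 0.25] pointing down, gripper open.
Joint ranges: [-2.66, 2.66], [-1.03, 1.9], [-1.14, 1.46], [-1.82, 2.27], [-1.45, 1.34], [-3.14, 3.14]. Speed limits (rad/s): [2.22, 2.22, 2.79, 3.14, 3.14, 3.14].

## Interface

Orientations are given as a unit quaternion [w, x, y, z].
In Python, from cell import * gives the robot as it stands.
- The arm moves only by the tool drive_tool, never from a script. Its argument "rows" is a list of rows, each an object with "claw": the finger opening in mm, from 0 to 85.4; "travel": the shift along the tool's x, y, z in mm, a list of three; "rot": the turn, a rotation vector about the tool's x, y, z in degrees, a list of three. A call has exactly 5 rows; each row is the pose to reach, as a shift and turn from the pose commanded when the call began, along the tool's axes at that moment; what a row does not reach only later rows make up. A row lasts 1/10 s, in which the tool goes at most 50 mm and 8.59 degrees, less where a joint would pass 70% of its speed; a pose out of reach is approached as far as the arm can. A call with a gripper value outside its range is refused whole. The fingers move at their own pace and stop on an object; "squeeze" is the grip in N (left out, the last holds). Time passes only in rows, so rows that repeat a pose let the fingers close, or fill a call up. It gives the time, the measured TCP pose, the force, the opening and the grip force at its end, in the units of the state.
- sense(): the state, without advancing time (a new reading comes with each control period).
- get_image(name): name is "scene" or "top"; returns a dict with "img" (420x560x3 uint8, red, green, blue), "intrinsics" (3x3 intrinsics, pixels), "rvec" (rotation vector, rad) and "tvec" (3), from world to camera coordinates, as OpenCV has them. Camera axes: x right, y down, z forward; pixel columns grow to the right and rows downward; lengths in m; the calibration is good to about 2 mm. A picture is of the moment at which its call begins. There is no depth.
- finish_job(): hands the job in; it is judged then, once.
Trained networks look in a picture, given as the dict that the camera call returned (one of the last four; its "shot" number tells which), for a name from the list of things; names that differ only in an ending like _2 or _b are one class to them, and where a whole thing is asked for, a point or a joint stands for the part that bears it (a point fixed in the world has none). Each returns a list of dicts, best first, with "conf" (0 to 1); they miss things now and then, are a little off and sometimes report something else, mostly with a low value. They report only what shows in the picture. A call takes as long as a camera call. They do not tell look-alikes from the thing itself.
- silhouettes(picture, name): "mask" (420x560 bool, what is visible of it) and "uv" ([column, row] in pixels, amid what is visible of it).
- tip_of(picture, name): "uv" ([column, row] in pixels: a listed point, or the origin of a listed thing).
The state is a dict: "t": time; "qpos": joint angles; "qvel": joint speeds; "joint_torque": joint torques, N m; "position": TCP position; "tool_rot": TCP orientation; "wrist_force": force on the tool from outside, world axes, zero at the start; "moment": the same for the moment, N m; "gripper_width": finger opening in m; "grip_force": force on a finger pad.
Only numpy, scipy, OpenCV 4.12 (cv2) and the standard library are available. Lean on these libraries where they do the work, as an engineer would, in place of code of your own. Each camera call takes 0.05 s, during which the arm holds its last target. There are 200 camera calls.

## Task

Clamp the petri dish on the laboratory shaker: with the outside of the fingers push the blue post of the steel strap round until the strap stops over the middle of the dish, and only then push the lever with the red grip all the way down, so that the rubber foot presses on the dish. Push gently and only push: grip and lift nothing, leave the dish where it lies and the vial, jar and cup standing where they are.

Things in the scene. Friction and masses are not known exactly. Their poses are not given: they have to be found in the camera images.
- shaker: Fixed white laboratory shaker, 210 x 230 mm, origin under its centre on the worktop; its x axis points from the front panel (dark strip, knob) to the back, y to its left, z up. The aluminium platform on top is at z = 58 mm. The petri dish lies at the platform's centre between four rubber pins 9 mm tall. A steel pivot post for the strap stands 68 mm to the left (+y) of the dish's centre; a stop pin (10 mm thick, up to z = 100 mm) stands at x = 16, y = -56 mm.
- clamp_strap (a joint): Angle of the steel strap about the vertical pivot, 0 to 1.571 rad, positive counter-clockwise seen from above. 0: the strap points from the pivot to the shaker's front (-x); 1.571 (stop): it lies across the dish, from the pivot to the shaker's -y. It stays where it is left (about 0.08 N m of friction).
- cam_lever (a joint): Angle of the cam lever on the strap, 0 to 1.100 rad: at 0 it is raised 63 degrees above level and leans towards the strap's pivot, at 1.100 (stop) it lies level, pointing to the pivot. It stays where it is left; about 0.2 N m of friction, that is about 3 N at the grip. Its cam drives the rubber foot 6 mm down.
- strap_pivot (a point): Point on the strap's vertical pivot axis, at the strap's top face (100 mm above the worktop). The strap is 8 mm thick, 22 mm wide, and reaches 132 mm from this axis.
- strap_post (a point): Centre of the top of the blue upright post near the strap's free end, 118 mm from the pivot axis. The post is 14 mm thick with a head 18 mm thick on its upper 10 mm, and stands 45 mm above the strap's top face; this point is 145 mm above the worktop. Pushing it sideways swings the strap.
- lever_hinge (a point): Centre of the lever's level hinge axis (across the strap), on the strap's centre line, 68 mm from the pivot axis, 114 mm above the worktop. The steel lever is 10 mm thick.
- lever_grip (a point): Centre of the red grip, a round bar 16 mm thick and 36 mm long that lies level across the end of the lever, 72 mm from the hinge axis. It moves in the upright plane through the strap's centre line; the lever's top is free of all else.
- clamp_foot: Round rubber foot, 28 mm across, under the strap 68 mm from the pivot axis; origin on its axis level with the strap's underside when the lever is raised. With the lever up it clears the dish by about 4 mm; with the lever down it presses on the dish with a few newtons by a spring. Nothing to be touched.
- dish: Closed clear petri dish, loose, 94 mm wide and 20 mm tall, origin at the centre of its underside, on the shaker's platform. To be left lying.
- vial_amber: Loose bystander: sample vial with a white cap, 30 mm wide, 84 mm tall, origin under its centre.
- red_jar: Loose bystander: specimen jar with a red cap, 44 mm wide, 67 mm tall, origin under its centre.
- cup: Loose bystander: small clear cup, 42 mm wide, 47 mm tall, origin under its centre.
Mind the look-alikes: they are no part of the job. Of the things that look like the dish, the largest one is meant.

How it is judged:
On the way:
1. the strap is swung over the dish to its stop, the lever still raised (value of joint clamp_strap above 1.48 rad and value of joint cam_lever below 0.5 rad), for 0.2 s.
At the end, for the whole second after the job is handed in: The strap lies over the dish within 0.09 rad of its stop, the lever is down within 0.1 rad of its stop, the rubber foot presses on the dish with more than 1.5 N, the dish lies on the platform within 8 mm of its centre, and the vial, jar and cup stand upright within 20 mm of where they were (value of joint clamp_strap above 1.48 rad and value of joint cam_lever above 1 rad and contact force between clamp_foot and dish above 1.5 N and z of dish in the frame of shaker below 0.062 m and horizontal distance between dish and shaker below 0.008 m and linear speed of dish below 0.02 m/s and distance of each of vial_amber, red_jar, cup from where it was at the start of the episode below 0.02 m and angle between each of vial_amber, red_jar, cup's own z axis and vertical below 0.3 rad); the robot touches nothing.
It fails at once if the lever is pushed down before the strap is over the dish (value of joint cam_lever above 0.5 rad and value of joint clamp_strap below 1.4 rad).
It fails at once if the dish is lifted or shoved out of its place (distance of dish from where it was at the start of the episode above 0.008 m or angle between dish's own z axis and vertical above 0.15 rad).
It fails at once if the clamp is gripped or forced (more than 50 N between fingers and shaker or clamp) (contact force between the fingers and shaker above 50 N).
It fails at once if the vial, jar or cup is moved or tipped (distance of any of vial_amber, red_jar, cup from where it was at the start of the episode above 0.02 m or angle between any of vial_amber, red_jar, cup's own z axis and vertical above 0.3 rad).
It also fails if it takes over 43 s, if anything falls off the work surface, if the arm or the gripper's body presses on something with over 40 N, if the wrist force passes 120 N, or if a joint passes its speed limit or range.

## Working session

There is one attempt and no reset: what is moved stays moved. The work goes in short steps, Python scripts to look and compute and a tool call to move; the robot and the scene stay as the last step left them, time stands still between calls to the robot, and variables do not carry over. Pictures are saved under pics/ and viewed, at most 10 in all, crops included, and the job is handed in when it is done.

Besides the shell and the picture viewer there is one more tool, called after "Request:" as name(argument=value, ...) on one line, values as JSON. drive_tool: Moves the arm, as the interface text tells. Its arguments: {"type":"object","properties":{"rows":{"type":"array"},"squeeze":{"type":"number"}},"required":["rows"]}

```bash
ls; mkdir -p pics
cat > h.py <<'E'
from cell import *
import numpy as np, cv2
from scipy.spatial.transform import Rotation as R
def P(p):
    r=cv2.Rodrigues(np.array(p["rvec"],float))[0]; return np.array(p["intrinsics"]),r,np.array(p["tvec"],float).ravel()
def ray(p,uv,z):
    K,r,t=P(p); d=r.T@np.linalg.inv(K)@[uv[0],uv[1],1]; c=-r.T@t
    return c+d*(z-c[2])/d[2]
def tri(ps,uvs):
    A=[];b=[]
    M=0;v=0
    for p,uv in zip(ps,uvs):
        K,r,t=P(p); d=r.T@np.linalg.inv(K)@[uv[0],uv[1],1]; d/=np.linalg.norm(d); c=-r.T@t
        N=np.eye(3)-np.outer(d,d); M=M+N; v=v+N@c
    return np.linalg.solve(M,v)
E
python3 - <<'E'
from h import *
s=sense(); print({k:np.round(v,3) for k,v in s.items()})
a=get_image("scene");b=get_image("top")
for n,p in(("scene",a),("top",b)):
    cv2.imwrite(f"pics/{n}0.png",p["img"][:,:,::-1])
    K,r,t=P(p);print(n,"cam",np.round(-r.T@t,3))
    for k,z in dict(strap_pivot=.1,strap_post=.145,lever_hinge=.114,lever_grip=.178,dish=.058,shaker=0,vial_amber=0,red_jar=0,cup=0).items():
        print(n,k,[(np.round(q["uv"]).tolist(),round(q["conf"],2),np.round(ray(p,q["uv"],z),3).tolist()) for q in tip_of(p,k)[:3]])
E
```

```text
pics
{'t': np.float64(0.0), 'qpos': array([ 1.21 ,  0.239, -0.014,  1.319, -0.   ,  1.571]), 'qvel': array([ 0.   , -0.   , -0.   ,  0.001, -0.   , -0.001]), 'joint_torque': array([-0.0000e+00, -5.3878e+01,  3.4644e+01,  1.8000e-02, -0.0000e+00,
        0.0000e+00]), 'position': array([0.185, 0.491, 0.25 ]), 'tool_rot': array([-0.   ,  0.179,  0.984, -0.001]), 'wrist_force': array([ 0.256, -0.223, -0.285]), 'moment': array([ 0.008, -0.013,  0.027]), 'grip_force': np.float64(0.0), 'gripper_width': np.float64(0.085)}
scene cam [-0.295 -0.823  0.669]
scene strap_pivot [([295.0, 211.0], 0.94, [0.644, 0.029, 0.1])]
scene strap_post [([268.0, 206.0], 0.91, [0.541, 0.032, 0.145])]
scene lever_hinge [([279.0, 212.0], 0.68, [0.583, 0.032, 0.114])]
scene lever_grip [([287.0, 184.0], 0.55, [0.633, 0.05, 0.178])]
scene dish [([309.0, 231.0], 0.77, [0.641, -0.025, 0.058]), ([370.0, 280.0], 0.75, [0.55, -0.291, 0.058]), ([248.0, 271.0], 0.65, [0.38, -0.065, 0.058])]
scene shaker [([290.0, 184.0], 0.71, [0.977, 0.361, 0.0]), ([308.0, 248.0], 0.62, [0.643, -0.022, 0.0]), ([182.0, 234.0], 0.29, [0.45
[... 208 characters left out ...]
0.354 -0.044  1.289]
top strap_pivot [([252.0, 160.0], 0.7, [0.661, 0.06, 0.1])]
top strap_post [([265.0, 194.0], 0.81, [0.556, 0.024, 0.145])]
top lever_hinge [([264.0, 181.0], 0.64, [0.596, 0.028, 0.114])]
top lever_grip [([252.0, 164.0], 0.72, [0.632, 0.055, 0.178])]
top dish [([352.0, 177.0], 0.9, [0.613, -0.227, 0.058]), ([281.0, 169.0], 0.75, [0.644, -0.021, 0.058]), ([274.0, 238.0], 0.59, [0.442, 0.003, 0.058])]
top shaker [([281.0, 172.0], 0.76, [0.648, -0.019, 0.0]), ([169.0, 238.0], 0.27, [0.454, 0.324, 0.0])]
top vial_amber [([394.0, 221.0], 0.56, [0.489, -0.353, 0.0])]
top red_jar [([171.0, 237.0], 0.68, [0.457, 0.318, 0.0])]
top cup [([386.0, 183.0], 0.53, [0.605, -0.336, 0.0])]
```

View pics/scene0.png

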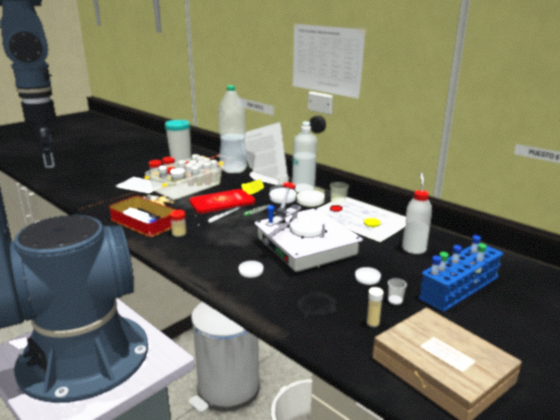

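View pics/top0.png

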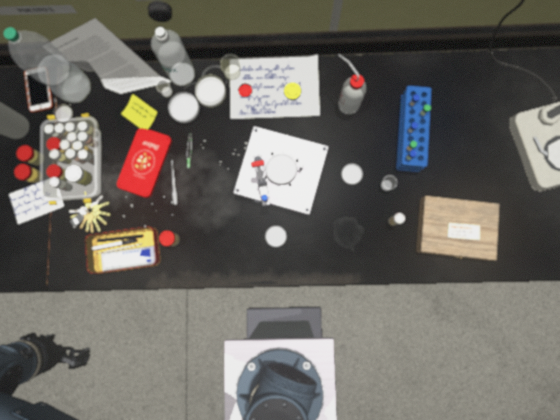

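Run:
```python
from h import *
a=get_image("scene");b=get_image("top")
for k in ["strap_pivot","strap_post","lever_hinge","lever_grip"]:
    u=tip_of(a,k);v=tip_of(b,k)
    if u and v: print(k,np.round(tri([a,b],[u[0]["uv"],v[0]["uv"]]),3))
from scipy.optimize import least_squares
# fit shaker pose + strap angle (lever raised) to all pixels
obs=[]
for p in(a,b):
    for k in ["strap_pivot","strap_post","lever_hinge","lever_grip","dish"]:
        q=tip_of(p,k)
        q=[x for x in q if k!="dish" or np.linalg.norm(ray(p,x["uv"],.058)[:2]-[.642,-.022])<.03]
        if q: obs.append((p,k,q[0]["uv"]))
def model(x):
    c=x[:2];Rz=R.from_euler('z',x[2]).as_matrix()[:2,:2]
    piv=c+Rz@[0,.068]; d=Rz@[-np.cos(x[3]),-np.sin(x[3])]
    f=lambda r,z:np.r_[piv+d*r,z]
    e=np.radians(63);
    return dict(dish=np.r_[c,.058],strap_pivot=f(0,.1),strap_post=f(.118,.145),lever_hinge=f(.068,.114),lever_grip=f(.068-.072*np.cos(e),.114+.072*np.sin(e)))
def res(x):
    m=model(x);o=[]
    for p,k,uv in obs:
        K,r,t=P(p);h=K@(r@m[k]+t);o+=list(h[:2]/h[2]-uv)
    return np.array(o)
for x0 in (0,.5,-.5):
    s=least_squares(res,[.642,-.022,x0,.2],loss="soft_l1");print(np.round(s.x,3),s.cost)
for (p,k,_),e in zip(obs,res(s.x).reshape(-1,2)):print(k,np.round(e,1))
for k,v in model(s.x).items():print(k,np.round(v,3))
```

```text
strap_pivot [0.667 0.053 0.087]
strap_post [0.542 0.028 0.158]
lever_hinge [0.653 0.06  0.081]
lever_grip [ 0.823 -0.048 -0.24 ]
[ 0.641 -0.021 -0.395  0.471] 260.09631094273993
[ 0.641 -0.021 -0.395  0.471] 260.0963109344928
[ 0.641 -0.021 -0.395  0.471] 260.0963109326606
strap_pivot [ 3.1 -3. ]
strap_post [3.6 3.1]
lever_hinge [ 0.5 -3.9]
lever_grip [-102.5 -115.7]
dish [-0.2 -0.8]
strap_pivot [ 3.4 -1. ]
strap_post [-3.6  0.6]
lever_hinge [ 2.8 21.6]
lever_grip [-0.7  3.2]
dish [-0.4 -0.2]
dish [ 0.641 -0.021  0.058]
strap_pivot [0.667 0.042 0.1  ]
strap_post [0.549 0.033 0.145]
lever_hinge [0.599 0.037 0.114]
lever_grip [0.632 0.039 0.178]
```

Run:
```python
from h import *
a=get_image("scene");b=get_image("top")
A=cv2.resize(a["img"][170:280,240:370],None,fx=5,fy=5,interpolation=2)
B=cv2.resize(b["img"][115:225,225:340],None,fx=5,fy=5,interpolation=2)
cv2.imwrite("pics/A.png",A[:,:,::-1]);cv2.imwrite("pics/B.png",B[:,:,::-1])
```

```text
(no output)
```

View pics/A.png

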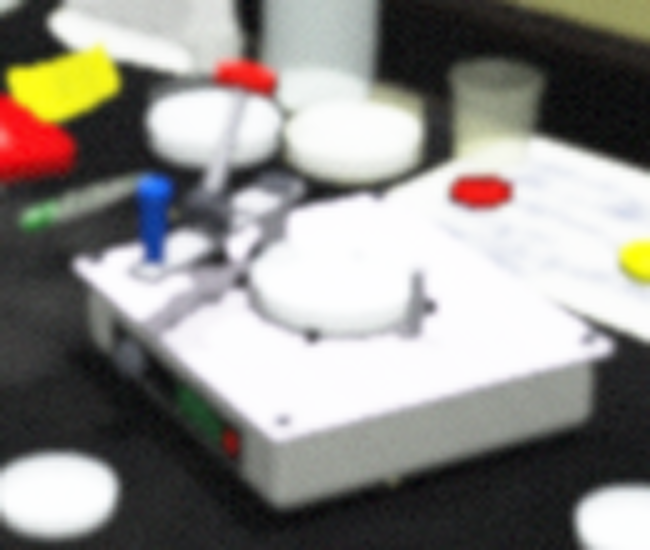

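View pics/B.png

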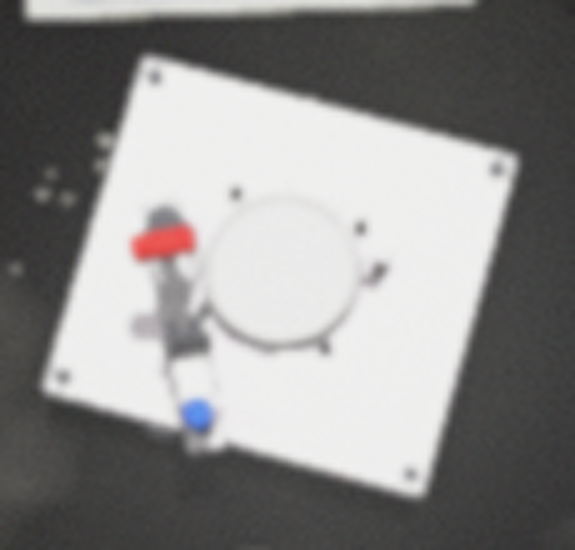

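The crops show the shaker turned clockwise by some 15-20°, the blue post head at about (264,197) top / (270,207) scene, red grip at (257,163) top / (289,185) scene. I'll fit the pose using these and the platform corners.

Run:
```python
from h import *
from scipy.optimize import least_squares
a=get_image("scene");b=get_image("top")
def f(x):
    c=x[:2];Rz=R.from_euler('z',x[2]).as_matrix()[:2,:2]
    piv=c+Rz@[0,.068]; d=Rz@[-np.cos(x[3]),-np.sin(x[3])]
    g=lambda r,z:np.r_[piv+d*r,z]; e=np.radians(63)
    s=lambda X,Y,z:np.r_[c+Rz@[X,Y],z]
    w,l=x[4],x[5]
    return dict(pl=s(w,l,.058),pr=s(w,-l,.058),fr=s(-w,-l,.058),fl=s(-w,l,.058),dt=np.r_[c,.078],piv=g(0,.1),post=g(.118,.143),grip=g(.068-.072*np.cos(e),.114+.072*np.sin(e)),stop=s(.016,-.056,.1),hinge=g(.068,.114))
T=dict(pl=(147,55),pr=(518,155),fr=(425,498),fl=(42,390),dt=(283,270),post=(197,413),grip=(163,243),piv=(163,218))
S=dict(fr=(280,440),pr=(613,347),fl=(75,265),post=(153,185),grip=(246,77),stop=(419,275))
o=[(b,k,(np.array(v)+.5)/5-.5+[225,115]) for k,v in T.items()]+[(a,k,(np.array(v)+.5)/5-.5+[240,170]) for k,v in S.items()]
def res(x):
    m=f(x);r_=[]
    for p,k,uv in o:
        K,r,t=P(p);h=K@(r@m[k]+t);r_+=list(h[:2]/h[2]-uv)
    return np.array(r_)
s=least_squares(res,[.642,-.022,-.3,.2,.105,.115],loss="soft_l1");print(np.round(s.x,3))
for (p,k,_),e in zip(o,res(s.x).reshape(-1,2)):print(k,np.round(e,1))
for k,v in f(s.x).items():print(k,np.round(v,3))
x=s.x.copy();x[3]=1.571
print("closed",{k:np.round(v,3).tolist() for k,v in f(x).items() if k in("post","grip","hinge")})
```

```text
[ 0.642 -0.02  -0.306  0.455  0.105  0.115]
pl [-0.3  0.2]
pr [0.2 0.5]
fr [-0.5  0. ]
fl [0.1 0.1]
dt [-0.5 -0.9]
post [-0.4  0.2]
grip [0.3 1.7]
piv [0.4 1.4]
fr [-0.3 -0.7]
pr [ 1.3 -0.4]
fl [ 0.5 -0.8]
post [0.4 0.3]
grip [-0.1  0.2]
stop [ 0.6 -1.8]
pl [0.777 0.058 0.058]
pr [ 0.708 -0.162  0.058]
fr [ 0.507 -0.098  0.058]
fl [0.577 0.121 0.058]
dt [ 0.642 -0.02   0.078]
piv [0.663 0.045 0.1  ]
post [0.546 0.027 0.143]
grip [0.628 0.039 0.178]
stop [ 0.641 -0.078  0.1  ]
hinge [0.596 0.035 0.114]
closed {'post': [0.627, -0.068, 0.143], 'grip': [0.652, 0.011, 0.178], 'hinge': [0.642, -0.02, 0.114]}
```

```bash
cat >> h.py <<'E'
piv=np.array([.663,.045]); H0=np.pi+.149; H1=np.pi+1.265
def rel(p,yh):
    s=sense(); w,x,y,z=s["tool_rot"]; M=R.from_quat([x,y,z,w]).as_matrix()
    Y=np.array([np.cos(yh),np.sin(yh),0]); Z=np.array([0,0,-1.]); G=np.c_[np.cross(Y,Z),Y,Z]
    print(np.round(M.T@(np.array(p)-s["position"])*1e3,1), np.round(np.degrees(R.from_matrix(M.T@G).as_rotvec()),1))
def push(h,off,z,r=.118):  # tool behind post at strap heading h, off metres back
    t=np.array([-np.sin(h),np.cos(h)]); d=np.array([np.cos(h),np.sin(h)])
    return np.r_[piv+d*r-t*off,z]
E
python3 - <<'E'
from h import *
import cell
print([n for n in dir(cell) if n[0]!='_'], globals().get("tips_ahead"))
print(push(H0,.045,.22)); rel(push(H0,.045,.22),H0-np.pi)
E
```

```text
['IKError', 'finish_job', 'get_image', 'sense', 'silhouettes', 'tip_of', 'tips_ahead'] 0.019
[0.53962722 0.07198439 0.22      ]
[-479.5 -267.1   30.3] [-0.   0.  60.8]
```

Request:
drive_tool(rows=[{"claw": 0, "travel": [-480, -267, 30], "rot": [0, 0, 61]}, {"claw": 0, "travel": [-480, -267, 30], "rot": [0, 0, 61]}, {"claw": 0, "travel": [-480, -267, 30], "rot": [0, 0, 61]}, {"claw": 0, "travel": [-480, -267, 30], "rot": [0, 0, 61]}, {"claw": 0, "travel": [-480, -267, 30], "rot": [0, 0, 61]}], squeeze=20)

```text
t: 2.7
position: [0.3475, 0.2991, 0.2368]
tool_rot: [0.0, 0.53, 0.848, 0.0]
wrist_force: [1.1, 0.5, 0.1]
gripper_width: 0.0121
grip_force: 0.0
```

```bash
python3 -c "
from h import *
print(sense()['position'],sense()['qpos']);rel(push(H0,.045,.22),H0-np.pi)"
```

```text
[0.34748336 0.29907367 0.23676569] [ 7.10702387e-01  1.29374423e-01 -1.86591619e-01  1.25421664e+00
 -6.02332688e-05  1.82715345e+00]
[-288.4   73.    16.8] [ 0.  -0.  17.5]
```

Request:
drive_tool(rows=[{"claw": 0, "travel": [-288, 73, 17], "rot": [0, 0, 17.5]}, {"claw": 0, "travel": [-288, 73, 17], "rot": [0, 0, 17.5]}, {"claw": 0, "travel": [-288, 73, 17], "rot": [0, 0, 17.5]}, {"claw": 0, "travel": [-288, 73, 17], "rot": [0, 0, 17.5]}, {"claw": 0, "travel": [-288, 73, 17], "rot": [0, 0, 17.5]}])

```text
t: 3.2
position: [0.5101, 0.1092, 0.2225]
tool_rot: [0.0, 0.65, 0.76, 0.0]
wrist_force: [0.2, 1.1, -0.6]
gripper_width: 0.0002
grip_force: 0.0
```

```bash
python3 -c "
from h import *
print(sense()['position'],sense()['qpos']);rel(push(H0,.045,.138),H0-np.pi)"
```

```text
[0.51006343 0.10915088 0.2224733 ] [ 2.10801220e-01  2.42805960e-01 -7.91121303e-02  1.24832991e+00
  2.51350745e-05  1.62723669e+00]
[-41.3  23.5  84.5] [ 0.  -0.   0.3]
```

Request:
drive_tool(rows=[{"claw": 0, "travel": [-41, 23, 0], "rot": [0, 0, 0]}, {"claw": 0, "travel": [-41, 23, 25], "rot": [0, 0, 0]}, {"claw": 0, "travel": [-41, 23, 55], "rot": [0, 0, 0]}, {"claw": 0, "travel": [-41, 23, 84], "rot": [0, 0, 0]}, {"claw": 0, "travel": [-41, 23, 84], "rot": [0, 0, 0]}])

```text
t: 3.7
position: [0.5357, 0.0735, 0.1351]
tool_rot: [-0.002, 0.651, 0.759, -0.002]
wrist_force: [-0.7, -1.2, 0.3]
gripper_width: -0.0001
grip_force: 0.0
```

Run:
```python
from h import *
print(sense()['position']);rel(push(H0,.045,.138),H0-np.pi)
a=get_image("scene");b=get_image("top")
A=cv2.resize(a["img"][140:250,240:340],None,fx=4,fy=4,interpolation=2)
B=cv2.resize(b["img"][115:225,225:325],None,fx=4,fy=4,interpolation=2)
cv2.imwrite("pics/C.png",np.hstack([A,B])[:,:,::-1])
for dh in np.linspace(0,H1-H0,5): rel(push(H0+dh,.020,.138),H0+dh-np.pi)
```

```text
[0.5357273  0.0735142  0.13508767]
[-2.1  3.6 -2.9] [-0.4 -0.   0.3]
[-27.4   1.3   0.8] [-0.   0.   0.3]
[-60.6   0.1   0.8] [ -0.   -0.  -15.7]
[-92.9   8.2   0.8] [ -0.   -0.  -31.6]
[-121.7   24.8    0.8] [ -0.   -0.  -47.6]
[-144.9   48.8    0.7] [ -0.   -0.  -63.6]
```

View pics/C.png

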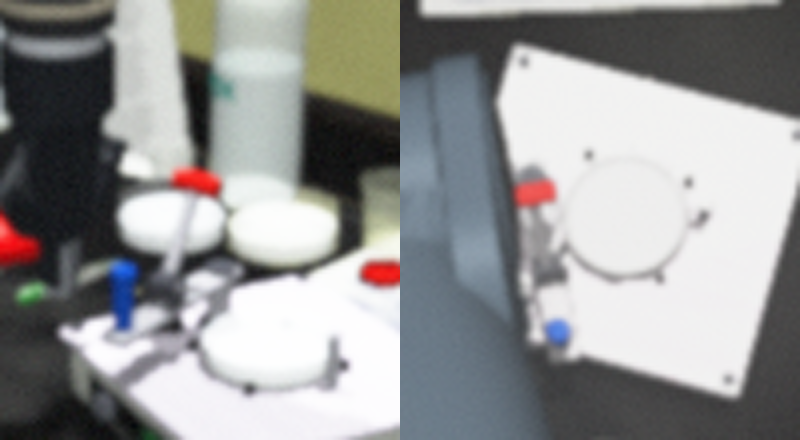

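The picture shows the closed fingers beside the post, on the +y side, with the tip at about (65,295) and the post base at (120,325), so there is clearance. Next I push along the arc.

Request:
drive_tool(rows=[{"claw": 0, "travel": [-14, 1, 1], "rot": [0, 0, 0]}, {"claw": 0, "travel": [-27, 1, 1], "rot": [0, 0, 0]}, {"claw": 0, "travel": [-38, 0, 1], "rot": [0, 0, -5]}, {"claw": 0, "travel": [-49, 0, 1], "rot": [0, 0, -10]}, {"claw": 0, "travel": [-61, 0, 1], "rot": [0, 0, -15.7]}])

```text
t: 4.3
position: [0.5482, 0.0126, 0.1387]
tool_rot: [0.001, 0.539, 0.842, 0.001]
wrist_force: [0.5, 0.5, -0.0]
gripper_width: 0.0
grip_force: 0.4
```

Run:
```python
from h import *
print(sense()['position'],sense()['wrist_force'])
a=get_image("scene")
A=cv2.resize(a["img"][140:250,240:340],None,fx=4,fy=4,interpolation=2)
cv2.imwrite("pics/D.png",A[:,:,::-1])
for f in (.25,.35,.45,.55,.65,.75): dh=(H1-H0)*f;rel(push(H0+dh,.020,.138),H0+dh-np.pi)
```

```text
[0.54817199 0.01262348 0.1386674 ] [ 0.47272671  0.51999734 -0.0343414 ]
[3.2 0.3 0.6] [0.1 0.1 0.5]
[-10.   -1.3   0.6] [ 0.1  0.1 -5.9]
[-23.4  -1.4   0.7] [  0.1   0.1 -12.3]
[-36.7  -0.    0.7] [  0.1   0.1 -18.7]
[-49.7   2.8   0.7] [  0.1   0.1 -25.1]
[-62.4   7.    0.7] [  0.1   0.1 -31.4]
```

View pics/D.png

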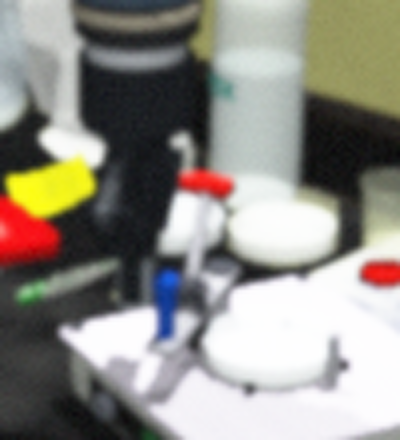

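The post moved with the fingers, from (122,270) to (168,285) in the crop. I keep going.

Request:
drive_tool(rows=[{"claw": 0, "travel": [-10, -1, 0], "rot": [0, 0, -6]}, {"claw": 0, "travel": [-23, -1, 0], "rot": [0, 0, -12]}, {"claw": 0, "travel": [-37, 0, 0], "rot": [0, 0, -19]}, {"claw": 0, "travel": [-50, 3, 0], "rot": [0, 0, -25]}, {"claw": 0, "travel": [-62, 7, 0], "rot": [0, 0, -31]}])

```text
t: 4.85
position: [0.5798, -0.0408, 0.1383]
tool_rot: [0.0, 0.295, 0.955, -0.0]
wrist_force: [-0.4, 0.2, -0.1]
gripper_width: 0.0
grip_force: 0.4
```

Run:
```python
from h import *
print(sense()['position'],sense()['wrist_force'])
for f in (.75,.8,.85,.9,.95,.98,1): dh=(H1-H0)*f;rel(push(H0+dh,.020,.138),H0+dh-np.pi)
```

```text
[ 0.57980074 -0.0408103   0.13833368] [-0.41784629  0.17115602 -0.0614818 ]
[-2.  -0.5  0.3] [ 0.   0.  -0.8]
[-8.6 -1.3  0.3] [ 0.  0. -4.]
[-15.3  -1.8   0.3] [ 0.   0.  -7.2]
[-22.   -1.9   0.3] [  0.    0.  -10.4]
[-28.6  -1.6   0.4] [  0.    0.  -13.6]
[-32.6  -1.3   0.4] [  0.    0.  -15.6]
[-35.3  -0.9   0.4] [  0.    0.  -16.8]
```

Request:
drive_tool(rows=[{"claw": 0, "travel": [-9, -1, 0], "rot": [0, 0, -4]}, {"claw": 0, "travel": [-15, -2, 0], "rot": [0, 0, -7]}, {"claw": 0, "travel": [-22, -2, 0], "rot": [0, 0, -10]}, {"claw": 0, "travel": [-28, -2, 0], "rot": [0, 0, -14]}, {"claw": 0, "travel": [-31, -1, 0], "rot": [0, 0, -15]}])

```text
t: 5.35
position: [0.6049, -0.059, 0.1381]
tool_rot: [0.0, 0.169, 0.986, -0.0]
wrist_force: [-0.3, -0.4, 0.3]
gripper_width: 0.0001
grip_force: 0.4
```

Run:
```python
from h import *
print(sense()['position'],sense()['wrist_force'])
rel(push(H1,.020,.138),H1-np.pi)
a=get_image("scene");b=get_image("top")
A=cv2.resize(a["img"][140:250,240:340],None,fx=4,fy=4,interpolation=2)
B=cv2.resize(b["img"][115:225,225:325],None,fx=4,fy=4,interpolation=2)
cv2.imwrite("pics/E.png",np.hstack([A,B])[:,:,::-1])
for n,p in(("s",a),("t",b)):
  K,r,t=P(p);h=K@(r@np.array([.627,-.068,.145])+t);print(n,"expect",h[:2]/h[2],[(q["uv"],q["conf"]) for q in tip_of(p,"strap_post")])
```

```text
[ 0.60494952 -0.0589727   0.13814564] [-0.32762543 -0.4382932   0.26328499]
[-4.1 -1.2  0.1] [-0.   0.1 -2. ]
s expect [318.25220268 207.65980494] [([314.6, 209.7], 0.53)]
t expect [297.80229645 167.01845271] [([391.8, 220.7], 0.61)]
```

View pics/E.png

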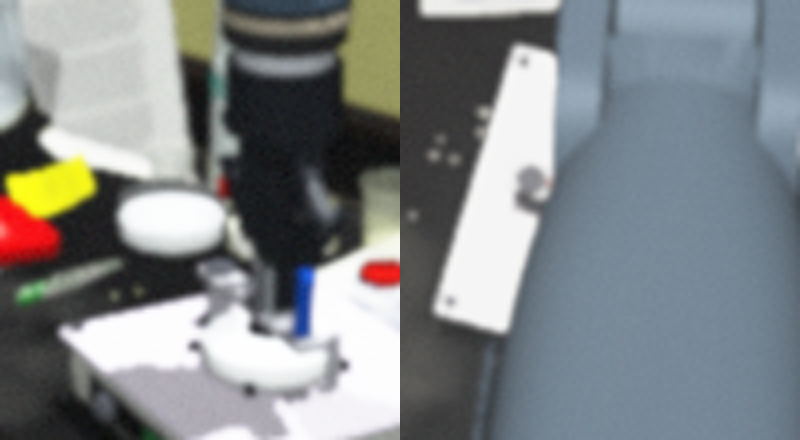

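The post head is at about (316,207), with (318,208) expected at the stop. I nudge until contact force shows.

Request:
drive_tool(rows=[{"claw": 0, "travel": [-2, 0, 0], "rot": [0, 0, -2]}, {"claw": 0, "travel": [-3, 0, 0], "rot": [0, 0, -2]}, {"claw": 0, "travel": [-4, 0, 0], "rot": [0, 0, -2]}, {"claw": 0, "travel": [-5, 0, 0], "rot": [0, 0, -2]}, {"claw": 0, "travel": [-5, 0, 0], "rot": [0, 0, -2]}])

```text
t: 6.05
position: [0.6093, -0.0597, 0.1374]
tool_rot: [0.0, 0.152, 0.988, -0.0]
wrist_force: [0.3, 0.5, 0.6]
gripper_width: 0.0001
grip_force: 0.1
```

Request:
drive_tool(rows=[{"claw": 0, "travel": [-1, 0, 0], "rot": [0, 0, 0]}, {"claw": 0, "travel": [-2, 0, 0], "rot": [0, 0, 0]}, {"claw": 0, "travel": [-3, 0, 0], "rot": [0, 0, 0]}, {"claw": 0, "travel": [-3.5, 0, 0], "rot": [0, 0, 0]}, {"claw": 0, "travel": [-3.5, 0, 0], "rot": [0, 0, 0]}])

```text
t: 6.55
position: [0.6102, -0.0601, 0.1372]
tool_rot: [-0.002, 0.152, 0.988, 0.0]
wrist_force: [-10.8, 3.0, 6.8]
gripper_width: -0.0001
grip_force: 5.7
```

About 11 N against the stop, so the strap is home. I back off and rise.

Request:
drive_tool(rows=[{"claw": 0, "travel": [10, 0, 0], "rot": [0, 0, 0]}, {"claw": 0, "travel": [20, 0, 0], "rot": [0, 0, 0]}, {"claw": 0, "travel": [20, 0, -40], "rot": [0, 0, 0]}, {"claw": 0, "travel": [20, 0, -80], "rot": [0, 0, 0]}, {"claw": 0, "travel": [20, 0, -110], "rot": [0, 0, 0]}])

```text
t: 7.05
position: [0.5934, -0.0546, 0.2499]
tool_rot: [0.001, 0.152, 0.988, 0.0]
wrist_force: [0.5, -0.4, 0.3]
gripper_width: -0.0003
grip_force: 0.0
```

Run:
```python
from h import *
print(sense()['position'],sense()['wrist_force'])
a=get_image("scene")
A=cv2.resize(a["img"][140:250,240:370],None,fx=4,fy=4,interpolation=2)
cv2.imwrite("pics/F.png",A[:,:,::-1])
K,r,t=P(a)
for n,q in dict(post=[.627,-.068,.145],grip=[.652,.011,.178]).items():
  h=K@(r@np.array(q)+t);print(n,h[:2]/h[2],[(np.round(x["uv"]),x["conf"]) for x in tip_of(a,"strap_post" if n=="post" else "lever_grip")])
d=np.array([np.cos(H1),np.sin(H1)])
for e,o in((63,.03),(63,0),(45,0),(25,0),(10,0),(0,0)):
  r_=.068-.072*np.cos(np.radians(e)); z=.114+.072*np.sin(np.radians(e))+.008+.030+o
  print(e,np.round(np.r_[piv+d*r_,z],3)); rel(np.r_[piv+d*r_,z],H1-np.pi-np.pi/2); rel(np.r_[piv+d*r_,z],H1-np.pi)
```

```text
[ 0.59342188 -0.05461399  0.24989397] [ 0.45527936 -0.35020802  0.25832461]
post [318.25220268 207.65980494] [(array([314., 207.]), 0.72)]
grip [302.37052005 185.6316389 ] [(array([301., 184.]), 0.55)]
63 [0.652 0.011 0.246]
[-35.6  80.4   3.8] [ 0.3  0.2 90.1]
[-35.6  80.4   3.8] [0.1 0.3 0.1]
63 [0.652 0.011 0.216]
[-35.4  80.4  33.8] [ 0.3  0.2 90.1]
[-35.4  80.4  33.8] [0.1 0.3 0.1]
45 [0.658 0.029 0.203]
[-35.4  98.6  47. ] [ 0.3  0.2 90.1]
[-35.4  98.6  47. ] [0.1 0.3 0.1]
25 [0.662 0.042 0.182]
[-35.3 112.9  67.5] [ 0.3  0.2 90.1]
[-35.3 112.9  67.5] [0.1 0.3 0.1]
10 [0.664 0.048 0.165]
[-35.2 118.5  85.4] [ 0.3  0.2 90.1]
[-35.2 118.5  85.4] [0.1 0.3 0.1]
0 [0.664 0.049 0.152]
[-35.2 119.6  98. ] [ 0.3  0.2 90.1]
[-35.2 119.6  98. ] [0.1 0.3 0.1]
```

View pics/F.png

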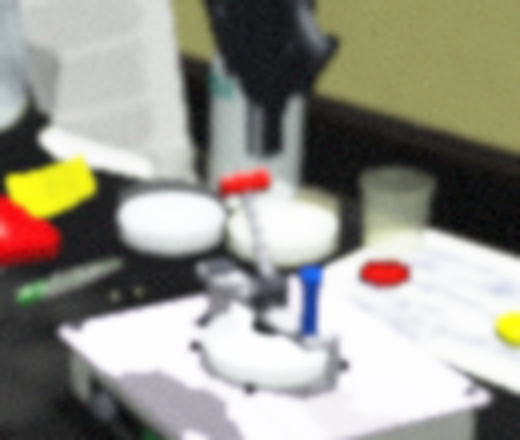

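The strap is over the dish with the lever up: post at (318,208) and grip at (301,185) match the predictions. I go over the grip and feel for it.

Request:
drive_tool(rows=[{"claw": 0, "travel": [-18, 38, 0], "rot": [0, 0, 0]}, {"claw": 0, "travel": [-35, 75, 0], "rot": [0, 0, 0]}, {"claw": 0, "travel": [-35, 75, 15], "rot": [0, 0, 0]}, {"claw": 0, "travel": [-35, 75, 30], "rot": [0, 0, 0]}, {"claw": 0, "travel": [-35, 75, 33], "rot": [0, 0, 0]}])

```text
t: 7.7
position: [0.648, 0.0067, 0.2111]
tool_rot: [-0.002, 0.151, 0.988, -0.0]
wrist_force: [0.5, -0.5, -0.1]
gripper_width: -0.0002
grip_force: 0.0
```

Request:
drive_tool(rows=[{"claw": 0, "travel": [0, 0, 3], "rot": [0, 0, 0]}, {"claw": 0, "travel": [0, 0, 5], "rot": [0, 0, 0]}, {"claw": 0, "travel": [0, 0, 7], "rot": [0, 0, 0]}, {"claw": 0, "travel": [0, 0, 9], "rot": [0, 0, 0]}, {"claw": 0, "travel": [0, 0, 10], "rot": [0, 0, 0]}])

```text
t: 8.2
position: [0.6494, 0.0062, 0.2045]
tool_rot: [0.0, 0.152, 0.988, -0.0]
wrist_force: [0.1, -1.1, -0.2]
gripper_width: 0.0001
grip_force: 0.0
```

Request:
drive_tool(rows=[{"claw": 0, "travel": [0, 2, 4], "rot": [0, 0, 0]}, {"claw": 0, "travel": [0, 6, 7], "rot": [0, 0, 0]}, {"claw": 0, "travel": [0, 10, 10], "rot": [0, 0, 0]}, {"claw": 0, "travel": [0, 14, 13], "rot": [0, 0, 0]}, {"claw": 0, "travel": [0, 18, 16], "rot": [0, 0, 0]}])

```text
t: 8.7
position: [0.6555, 0.0245, 0.1896]
tool_rot: [0.001, 0.151, 0.988, 0.001]
wrist_force: [-0.6, 2.7, 5.8]
gripper_width: 0.0001
grip_force: 3.1
```

Run:
```python
from h import *
s=sense();print(s['position'],s['wrist_force'])
a=get_image("scene")
A=cv2.resize(a["img"][140:250,240:370],None,fx=4,fy=4,interpolation=2)
cv2.imwrite("pics/G.png",A[:,:,::-1])
```

```text
[0.65546486 0.02451383 0.18961771] [-0.61377635  2.69370643  5.80902048]
```

View pics/G.png

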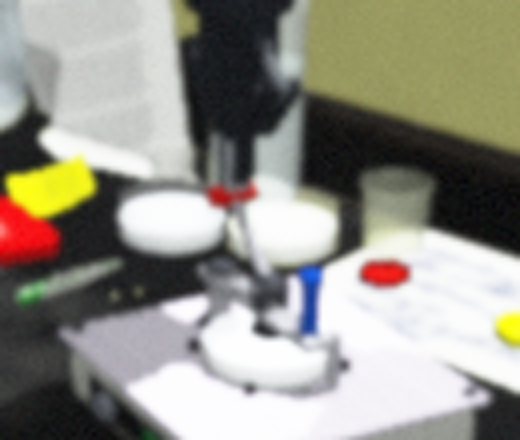

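The fingertip rests on the red grip at (232,192), the lever is sinking, with about 6 N up. I continue along the arc.

Request:
drive_tool(rows=[{"claw": 0, "travel": [0, 4, 4], "rot": [0, 0, 0]}, {"claw": 0, "travel": [0, 8, 9], "rot": [0, 0, 0]}, {"claw": 0, "travel": [0, 11, 14], "rot": [0, 0, 0]}, {"claw": 0, "travel": [0, 13, 19], "rot": [0, 0, 0]}, {"claw": 0, "travel": [0, 15, 23], "rot": [0, 0, 0]}])

```text
t: 9.25
position: [0.6601, 0.0388, 0.166]
tool_rot: [0.001, 0.151, 0.988, 0.001]
wrist_force: [1.3, 3.1, 4.7]
gripper_width: 0.0001
grip_force: 2.3
```

Request:
drive_tool(rows=[{"claw": 0, "travel": [0, 2, 4], "rot": [0, 0, 0]}, {"claw": 0, "travel": [0, 3, 8], "rot": [0, 0, 0]}, {"claw": 0, "travel": [0, 4, 12], "rot": [0, 0, 0]}, {"claw": 0, "travel": [0, 5, 15], "rot": [0, 0, 0]}, {"claw": 0, "travel": [0, 5, 17], "rot": [0, 0, 0]}])

```text
t: 9.75
position: [0.6607, 0.0425, 0.1479]
tool_rot: [-0.0, 0.152, 0.988, -0.0]
wrist_force: [1.4, 1.7, 3.1]
gripper_width: -0.0003
grip_force: 1.6
```

Request:
drive_tool(rows=[{"claw": 0, "travel": [0, 0, 2], "rot": [0, 0, 0]}, {"claw": 0, "travel": [0, 0, 4], "rot": [0, 0, 0]}, {"claw": 0, "travel": [0, 0, 5], "rot": [0, 0, 0]}, {"claw": 0, "travel": [0, 0, 6], "rot": [0, 0, 0]}, {"claw": 0, "travel": [0, 0, 6], "rot": [0, 0, 0]}])

```text
t: 10.25
position: [0.6606, 0.0425, 0.1422]
tool_rot: [-0.0, 0.152, 0.988, -0.0]
wrist_force: [0.1, 0.7, 1.8]
gripper_width: 0.0
grip_force: 0.7
```

Request:
drive_tool(rows=[{"claw": 0, "travel": [0, 0, 1], "rot": [0, 0, 0]}, {"claw": 0, "travel": [0, 0, 2], "rot": [0, 0, 0]}, {"claw": 0, "travel": [0, 0, 2], "rot": [0, 0, 0]}, {"claw": 0, "travel": [0, 0, 2], "rot": [0, 0, 0]}, {"claw": 0, "travel": [0, 0, 2], "rot": [0, 0, 0]}])

```text
t: 10.75
position: [0.6607, 0.0426, 0.1407]
tool_rot: [0.0, 0.152, 0.988, 0.0]
wrist_force: [-0.5, 2.6, 4.1]
gripper_width: 0.0002
grip_force: 2.6
```

Request:
drive_tool(rows=[{"claw": 0, "travel": [0, 0, 1], "rot": [0, 0, 0]}, {"claw": 0, "travel": [0, 0, 2], "rot": [0, 0, 0]}, {"claw": 0, "travel": [0, 0, 2.5], "rot": [0, 0, 0]}, {"claw": 0, "travel": [0, 0, 3], "rot": [0, 0, 0]}, {"claw": 0, "travel": [0, 0, 3], "rot": [0, 0, 0]}])

```text
t: 11.25
position: [0.661, 0.0426, 0.1399]
tool_rot: [0.001, 0.152, 0.988, 0.0]
wrist_force: [-5.5, 1.3, 20.4]
gripper_width: -0.0001
grip_force: 10.0
```

20 N against the lever's stop at the predicted height. I rise clear and check.

Request:
drive_tool(rows=[{"claw": 0, "travel": [0, 0, -20], "rot": [0, 0, 0]}, {"claw": 0, "travel": [0, 0, -60], "rot": [0, 0, 0]}, {"claw": 0, "travel": [0, 0, -100], "rot": [0, 0, 0]}, {"claw": 0, "travel": [0, 0, -130], "rot": [0, 0, 0]}, {"claw": 0, "travel": [0, 0, -130], "rot": [0, 0, 0]}])

```text
t: 11.75
position: [0.6621, 0.0423, 0.2718]
tool_rot: [0.003, 0.152, 0.988, 0.0]
wrist_force: [0.6, 0.2, -0.5]
gripper_width: -0.0
grip_force: 0.0
```

Run:
```python
from h import *
s=sense();print(s['position'],s['wrist_force'])
a=get_image("scene")
A=cv2.resize(a["img"][140:250,240:370],None,fx=4,fy=4,interpolation=2)
cv2.imwrite("pics/H.png",A[:,:,::-1])
K,r,t=P(a)
for q in ([.627,-.068,.145],[.664,.049,.114]):
  h=K@(r@np.array(q)+t);print((h[:2]/h[2]-[240,140])*4)
```

```text
[0.66205672 0.0422639  0.27181893] [ 0.57610776  0.19621316 -0.53089414]
[313.0088107  270.63921976]
[218.83764313 248.71837699]
```

View pics/H.png

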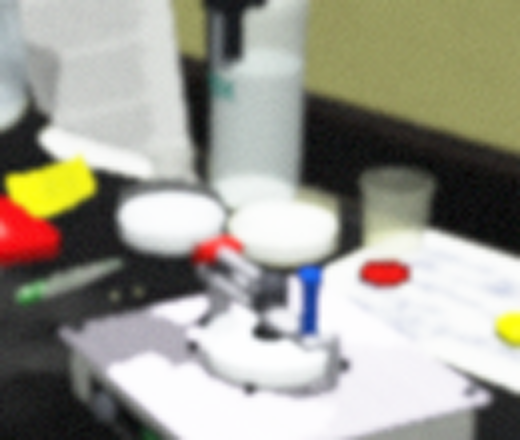

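The post is at (311,273), matching the stop pose. The red grip is at (218,248), exactly where the level lever puts it, so I hand in.

```bash
python3 -c "
from cell import *
print(finish_job())"
```

```text
the job is handed in; nothing more can be done
None
```

I pushed the strap to its stop over the dish, pressed the lever down to its stop and handed the job in. The last picture shows both where they should be; the foot's force on the dish could not be measured, and the hand-in gave no verdict.

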